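Switch off the bench toggles under the sliding guard

ROBOT

A 6-joint arm with a two-finger parallel gripper is mounted at the origin on a cart in front of the work surface, level with it; the furniture and walls round the work are solid. World frame = base frame: x ahead of the robot, y to its left, z up, the work surface at z = 0. Lengths are in m, angles in degrees, forces in N, time in s.
With the tool pointing down it reaches from about 0.3 to 0.75 m from the base axis. Payload 8.5 kg.
Tool frame: the origin (TCP) lies at the very end of the fingers, on their centre line; the grasp point (between the pads) lies 19 mm behind it; z points along the fingers, y is the direction in which the jaws open and shut (so a half turn about z gives the same grasp; the last joint's range is limited). The gripper opens to 85 mm and grips with 20 to 120 N. Pads are 22 mm wide; open, the fingers measure 114 mm over their backs; the gripper's body (76 mm by 85 mm) begins 54 mm behind the grasp point. The pads swing forward as they close: fully open they stand 13 mm farther back than shut.
Start: joints at [54.414, 21.807, 74.336, -0, 83.858, -12.336], TCP at [0.217, 0.505, 0.231] pointing down, gripper open.
Joint ranges: [-178.18, 178.18], [-50.72, 133.34], [12.68, 142.11], [-81.47, 261.47], [9.98, 163.14], [-165.26, 165.26]. Speed limits (degrees/s): [136.94, 136.94, 180, 180, 180, 180].

INTERFACE

Orientations are given as a 3x3 rotation matrix whose columns are the frame's x, y, z axes.
In Python, from rig import env, vision, close_job, spotter gives the robot as it stands. The module is installed in compiled form; this text tells all that it offers.
- The arm moves only by the tool jog_arm, never from a script. Its argument "plan" is a list that holds one entry, the list of rows, each a list of 6 numbers: the shift along the tool's x, y, z in units of 40 mm (1.0 is 40 mm), then the turn, a rotation vector about the tool's x, y, z in units of 0.15 rad (1.0 is 0.15 rad). A call has 1 to 10 rows; each row shifts and turns the commanded pose from where the row before left it, along the tool's axes as they then stand; what a row does not reach is not made up. A row lasts 1/10 s, in which the tool goes at most 50 mm and 8.59 degrees, less where a joint would pass 70% of its speed; a pose out of reach is approached as far as the arm can. A call with a number of a shift or a turn outside -1 to 1 is refused whole. A call with a gripper value outside its range is refused whole. "grip" is the opening, from -1 (shut) to 1 (fully open), set as the call begins (left out, the last holds). The fingers move at their own pace and stop on an object; "squeeze" is the grip in N (left out, the last holds). Time passes only in rows, so rows that do not move let the fingers close. It gives the time, the measured TCP pose, the force and the opening at its end, in the units of the state.
- env.observe(): the state, without advancing time (a new reading comes with each control period).
- vision.get_image(name): name is "side" or "top"; returns (picture, depth): 420x560x3 uint8, red, green, blue; 420x560 float32, m along the optical axis (not along the pixel's ray), 0 where there is no reading.
- vision.camera_info(name): a dict with "fx", "fy", "cx", "cy" (pixels), "rvec" (rotation vector, rad) and "tvec" (3), from world to camera coordinates, as OpenCV has them. Camera axes: x right, y down, z forward; pixel columns grow to the right and rows downward; lengths in m; the calibration is good to about 2 mm. A picture is of the moment at which its call begins. camera_info takes no time and is no camera call.
- close_job(): hands the job in, once; it reports no verdict.
Trained networks look in the newest picture that a camera, given by its name, has taken for a name from the list of things; names that differ only in an ending like _2 or _b are one class to them, and where a whole thing is asked for, a point or a joint stands for the part that bears it (a point fixed in the world has none). Each returns a list of dicts, best first, with "score" (0 to 1); they miss things now and then, are a little off and sometimes report something else, mostly with a low value. They report only what shows in the picture. A call takes as long as a camera call.
- spotter.trace(camera, query): "pixels" (420x560 bool, what is visible of it) and "rect" ([left, top, right, bottom] in pixels, round what is visible of it).
The state is a dict: "time_s": time; "q": joint angles; "qvel": joint speeds; "joint_efforts": joint torques, N m; "position": TCP position; "tool_rot": TCP orientation; "ft_force": force on the tool from outside, world axes, zero at the start; "wrist_torque": the same for the moment, N m; "grip_width": finger opening in m.
Only numpy, scipy, OpenCV 4.12 (cv2) and the standard library are available. Lean on these libraries where they do the work, as an engineer would, in place of code of your own. Each camera call takes 0.05 s, during which the arm holds its last target.

TASK

Shut down the gauge circuits for the night: draw the red-knobbed bolt of the switch box, slide the clear guard fully open, and knock all four black toggles off in one drag of a fingertip along the row, without lifting away from the row part-way and leaving the yellow toggle on. Then slide the guard fully closed and push the bolt fully home again. Leave the things beside the box where they are.

Things in the scene. Friction and masses are not known exactly. Their poses are not given: they have to be found in the camera images.
- switch_box: White and grey bench switch box, fixed. Origin: underside, on the bench; x to its back, y to its left seen from the front, z up. It spans x -85 to +91, y -145 to +145 mm; end walls 68 mm high; rear housing (x 0 to 91) 66 mm high. At its right end is a grey bolt bracket, x -15 to +35, y -204 to -142, 66 mm high. Placed anywhere in a 5 x 18 cm area, turned -0.38 to +0.1 rad.
- trough (a point): Middle of the floor of the open-topped trough in the front of the box (box x = -40, y = 0, z = 18 mm). The trough is 79 mm wide (box x -79 to 0) and 260 mm long (y -130 to +130); its front wall is 60 mm high. One row of five toggle levers stands along its middle, x = -40. The clear guard (70 to 74 mm above the bench) covers it at first.
- bolt (a joint): Steel bolt on the bracket, with an upright red knob; slides along the box's y. 0 = locked (at most 0.002 at the start): its nose stands behind the guard's rear edge and really blocks it. 0.024 m = fully drawn to the right (-y), at its stop; the guard is free from 0.016 on. About 1.2 N moves it; it stays where it is left.
- bolt_knob (a point): Top centre of the red knob: 14 mm across, 22 mm high, foot 75 and top 97 mm above the bench; locked at x = +14, y = -157 mm of the box, drawn at y = -181. Push its left side to draw it, its right side to lock it. The bolt under it is 10 mm wide, top 75 mm above the bench.
- guard (a joint): Clear guard plate, 88 x 240 mm, with a black push rib; slides to the back of the box (+x) over the housing. 0 = closed over the toggles, 0.085 m = fully open at its stop. About 1.5 N of friction moves it; it stays where it is left.
- guard_rib (a point): Middle of the top of the guard's black rib: 120 mm long along y, 8 mm thick along x, standing 20 mm above the plate (top 94 mm above the bench, plate top 74 mm). Closed it is at x = -67 mm of the box, open at +18. Push its front to open, its back to close.
- toggle_1 (a joint): Black toggle lever 1 from the left; pivot at x -40, y 80, z 22 mm of the box; 35 mm long, 13 mm wide along x, 7 thick. 0 to 0.05 = on (leans 0.2 rad left, top 57 mm above the bench); falls to the right (-y) up to 1.4 (top 38 mm); off from 0.8. Friction (2 N at most) holds it where left: a fingertip dragged rightwards 46 mm above the bench lays it over to about 1.1 and slips past.
- toggle_1_tip (a point): Tip of black toggle 1.
- toggle_2 (a joint): Black toggle lever 2 from the left; pivot at x -40, y 44, z 22 mm of the box; 35 mm long, 13 mm wide along x, 7 thick. 0 to 0.05 = on (leans 0.2 rad left, top 57 mm above the bench); falls to the right (-y) up to 1.4 (top 38 mm); off from 0.8. Friction (2 N at most) holds it where left: a fingertip dragged rightwards 46 mm above the bench lays it over to about 1.1 and slips past.
- toggle_2_tip (a point): Tip of black toggle 2.
- toggle_3 (a joint): Black toggle lever 3 from the left; pivot at x -40, y 8, z 22 mm of the box; 35 mm long, 13 mm wide along x, 7 thick. 0 to 0.05 = on (leans 0.2 rad left, top 57 mm above the bench); falls to the right (-y) up to 1.4 (top 38 mm); off from 0.8. Friction (2 N at most) holds it where left: a fingertip dragged rightwards 46 mm above the bench lays it over to about 1.1 and slips past.
- toggle_3_tip (a point): Tip of black toggle 3.
- toggle_4 (a joint): Black toggle lever 4 from the left; pivot at x -40, y -28, z 22 mm of the box; 35 mm long, 13 mm wide along x, 7 thick. 0 to 0.05 = on (leans 0.2 rad left, top 57 mm above the bench); falls to the right (-y) up to 1.4 (top 38 mm); off from 0.8. Friction (2 N at most) holds it where left: a fingertip dragged rightwards 46 mm above the bench lays it over to about 1.1 and slips past.
- toggle_4_tip (a point): Tip of black toggle 4.
- toggle_yellow (a joint): Yellow toggle lever at the right end of the same row, made like the black ones, pivot at x = -40, y = -90, z = 22 mm of the box, 62 mm beyond the last black pivot. On (0) at the start; 0.25 or more counts as disturbed.
- toggle_yellow_tip (a point): Tip of the yellow toggle.
- ring_gauge: Bystander, loose on the bench beside the box: steel ring gauge, 46 mm across, 14 mm high; origin at the centre of its underside.
- setting_master: Bystander, loose on the bench beside the box: stepped steel setting master, 30 mm across, 43 mm high; origin at the centre of its underside.
- sample_dish: Bystander, loose on the bench beside the box: glass dish with small caps, 64 mm across, 15 mm high; origin at the centre of its underside.

How it is judged:
By the outcome, as a careful person would: the job done as asked, in the order asked, and still so for the second after the job is handed in, with the robot touching nothing.
It also fails if it takes over 58 s, if anything falls off the work surface, if the arm or the gripper's body presses on something with over 40 N, if the wrist force passes 120 N, or if a joint passes its speed limit or range.

## Working session

There is one attempt and no reset: what is moved stays moved. The work goes in short steps, Python scripts to look and compute and a tool call to move; the robot and the scene stay as the last step left them, time stands still between calls to the robot, and variables do not carry over. Pictures are saved under pics/ and viewed, and the job is handed in when it is done.

Besides the shell and the picture viewer there is one more tool, called as name(argument=value, ...), one argument or row to a line, values as JSON. jog_arm: Moves the arm, as the interface text tells. Its arguments: {"type":"object","properties":{"plan":{"type":"array"},"grip":{"type":"number"},"squeeze":{"type":"number"}},"required":["plan"]}

```bash
mkdir -p pics
cat > h.py <<'E'
import numpy as np, cv2
from rig import env, vision, close_job, spotter
def cam(n):
    c=vision.camera_info(n); R=cv2.Rodrigues(np.array(c['rvec'],float))[0]; return c,R,np.array(c['tvec'],float).ravel()
def unproj(n,u,v,d):
    c,R,t=cam(n); u=np.asarray(u,float);v=np.asarray(v,float);d=np.asarray(d,float)
    p=np.stack([(u-c['cx'])/c['fx']*d,(v-c['cy'])/c['fy']*d,d],-1)
    return (p-t)@R
def onplane(n,u,v,z):
    c,R,t=cam(n); o=-R.T@t
    r=np.stack([(np.asarray(u,float)-c['cx'])/c['fx'],(np.asarray(v,float)-c['cy'])/c['fy'],np.ones_like(np.asarray(u,float))],-1)@R
    return o+r*((z-o[2])/r[...,2])[...,None]
def proj(n,P):
    c,R,t=cam(n); p=np.asarray(P)@R.T+t
    return np.stack([p[...,0]/p[...,2]*c['fx']+c['cx'],p[...,1]/p[...,2]*c['fy']+c['cy']],-1)
def save(img,f): cv2.imwrite(f,img[...,::-1])
E
python3 - <<'E'
from h import *
for n in('top','side'):
    im,d=vision.get_image(n); save(im,f'pics/{n}0.png'); np.save(f'{n}0.npy',d)
    c,R,t=cam(n);print(n,c['fx'],-R.T@t,R[2])
    for q in ['bolt_knob','guard_rib','ring_gauge','setting_master','sample_dish','switch_box']:
        for r in spotter.trace(n,q)[:2]:
            m=r['pixels'];v,u=np.nonzero(m);dd=d[v,u];ok=dd>0
            P=unproj(n,u[ok],v[ok],dd[ok])
            print(q,round(r['score'],2),r['rect'],m.sum(),np.median(P,0).round(4),np.percentile(P,2,0).round(3),np.percentile(P,98,0).round(3))
s=env.observe();print(s['time_s'],s['position'],s['tool_rot'],s['ft_force'],s['grip_width'])
E
```

```text
top 413.90215778593836 [0.36681518 0.00378977 1.16499724] [ 0.17247364  0.01204453 -0.98494049]
bolt_knob 0.63 [242.1, 217.2, 336.8, 252.9] 2937 [ 0.5022 -0.0058  0.0741] [ 0.456 -0.122  0.07 ] [0.548 0.108 0.094]
bolt_knob 0.46 [326.1, 207.4, 354.7, 215.1] 122 [ 0.569  -0.1503  0.0756] [ 0.563 -0.181  0.067] [ 0.577 -0.113  0.1  ]
guard_rib 0.59 [243.4, 215.5, 337.3, 253.5] 2995 [ 0.5009 -0.0082  0.0741] [ 0.455 -0.122  0.07 ] [0.548 0.108 0.094]
ring_gauge 0.72 [205.3, 240.1, 224.9, 258.2] 213 [0.4691 0.2008 0.0137] [ 0.448  0.179 -0.001] [0.491 0.222 0.018]
ring_gauge 0.52 [365.0, 206.9, 392.5, 224.4] 401 [ 0.5727 -0.2586  0.0036] [ 0.544 -0.287 -0.002] [ 0.601 -0.228  0.016]
sample_dish 0.76 [364.3, 204.1, 391.9, 226.8] 428 [ 0.5698 -0.2583  0.0034] [ 0.542 -0.288 -0.002] [ 0.6   -0.228  0.015]
switch_box 0.78 [235.2, 183.5, 365.2, 261.9] 7675 [ 0.544  -0.0133  0.0683] [ 0.453 -0.187  0.011] [0.632 0.135 0.09 ]
switch_box 0.27 [330.4, 206.8, 356.4, 214.9] 101 [ 0.5687 -0.1514  0.0757] [ 0.563 -0.178  0.067] [ 0.577 -0.117  0.1  ]
side 458.9836093145434 [0.41634163 0.89417213 0.46
[... 289 characters left out ...]
e 0.66 [282.6, 294.1, 310.8, 314.1] 411 [0.4697 0.2092 0.0129] [0.45  0.181 0.002] [0.49  0.223 0.015]
setting_master 0.95 [234.6, 283.1, 252.7, 310.3] 387 [0.5632 0.2178 0.0235] [0.551 0.202 0.   ] [0.579 0.224 0.043]
sample_dish 0.56 [266.2, 200.5, 313.2, 248.0] 1979 [0.4997 0.0177 0.0736] [ 0.454 -0.127  0.071] [0.546 0.112 0.093]
switch_box 0.7 [216.1, 186.8, 316.7, 287.6] 7376 [0.5375 0.0924 0.0654] [ 0.45  -0.153  0.006] [0.624 0.147 0.079]
0.7 [0.21709624 0.50531048 0.23133745] [[-9.18796019e-01  3.94732663e-01 -5.27952849e-06]
 [ 3.94732663e-01  9.18796019e-01 -1.65667256e-06]
 [ 4.19686699e-06 -3.60614649e-06 -1.00000000e+00]] [-0.28853735 -0.94846488 -0.30433847] 0.0853597827768969
```

View pics/top0.png

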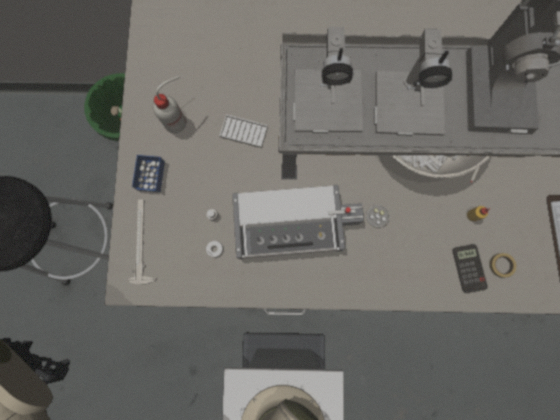

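View pics/side0.png

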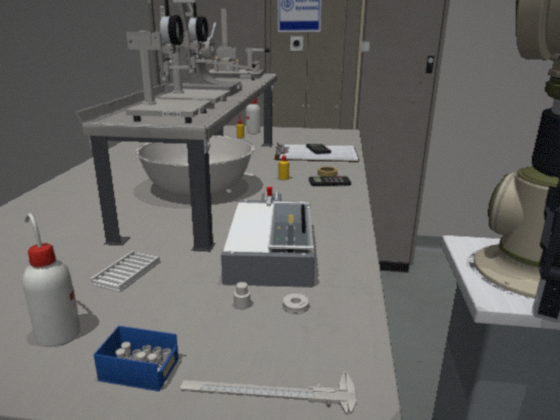

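```bash
cat > fit.py <<'E'
from h import *
from scipy.optimize import least_squares
for n in('top','side'):
    im=cv2.imread(f'pics/{n}0.png')[...,::-1].astype(int); d=np.load(f'{n}0.npy')
    v,u=np.mgrid[0:420,0:560]
    P=unproj(n,u,v,d)
    ok=(d>0)&(P[...,0]>.4)&(P[...,0]<.68)&(P[...,1]>-.24)&(P[...,1]<.17)
    for name,sel in [('rib',ok&(P[...,2]>.085)&(P[...,2]<.099)&(P[...,0]<.54)),('rim',ok&(P[...,2]>.05)&(P[...,2]<.08)&(P[...,1]>-.13)),('plate',ok&(abs(P[...,2]-.074)<.0015))]:
        Q=P[sel]
        # keep largest cluster
        m=sel.astype(np.uint8);k,l,st,_=cv2.connectedComponentsWithStats(m);b=1+np.argmax(st[1:,4]);Q=P[l==b]
        r=cv2.minAreaRect((Q[:,:2]*1000).astype(np.float32));print(n,name,len(Q),r,np.median(Q[:,2]),(cv2.boxPoints(r)).round(0).tolist())
    red=ok&(im[...,0]>110)&(im[...,0]-im[...,1]>60)&(im[...,0]-im[...,2]>60)
    Q=P[red];print(n,'red',red.sum(),u[red].min(),u[red].max(),v[red].min(),v[red].max(),Q.mean(0).round(4),Q[:,2].max())
    # shelf
    s=(d>0)&(P[...,0]<1.0)&(P[...,0]>.5)&(abs(P[...,1])<.35)&(P[...,2]>.12)
    if s.any(): print('shelf',np.percentile(P[s],[0,1,50,99],0).round(3).tolist())
E
python3 fit.py
python3 - <<'E'
import cv2
a=cv2.imread('pics/top0.png')[170:275,190:410];cv2.imwrite('pics/top0z.png',cv2.resize(a,None,fx=3.5,fy=3.5,interpolation=cv2.INTER_CUBIC))
E
```

```text
top rib 148 ((475.7585754394531, -9.554767608642578), (8.603935241699219, 117.38861846923828), 5.798556804656982) 0.09323607682258209 [[466.0, 48.0], [477.0, -68.0], [486.0, -68.0], [474.0, 49.0]]
top rim 6264 ((543.6635131835938, 1.649627685546875), (176.75051879882812, 280.47247314453125), 5.609678268432617) 0.06899594685243313 [[442.0, 133.0], [469.0, -147.0], [645.0, -129.0], [618.0, 150.0]]
top plate 1454 ((501.4993896484375, -7.530364990234375), (87.80524444580078, 241.8787384033203), 5.548857688903809) 0.0740001760483869 [[446.0, 109.0], [469.0, -132.0], [557.0, -124.0], [534.0, 117.0]]
top red 15 346 349 208 211 [ 0.5716 -0.1605  0.098 ] 0.10065602907699636
shelf [[0.663, -0.35, 0.12], [0.668, -0.339, 0.128], [0.773, -0.161, 0.299], [0.939, 0.325, 0.483]]
side rib 93 ((475.4645080566406, -11.929939270019531), (6.667539596557617, 121.84429168701172), 4.601463317871094) 0.09297553787580473 [[467.0, 49.0], [477.0, -73.0], [484.0, -72.0], [474.0, 49.0]]
side rim 4879 ((543.315185546875, 2.9246063232421875), (176.03085327148438, 280.9542541503906), 5.252321243286133) 0.0663724018325572 [[443.0, 135.0], [469.0, -145.0], [644.0, -129.0], [618.0, 151.0]]
side plate 1679 ((501.3446044921875, -7.9417877197265625), (87.86797332763672, 245.91140747070312), 5.621078014373779) 0.07366247951099128 [[446.0, 110.0], [470.0, -135.0], [557.0, -126.0], [533.0, 119.0]]
side red 28 267 271 187 195 [ 0.5727 -0.1571  0.0899] 0.09745509014653968
shelf [[0.661, -0.35, 0.12], [0.668, -0.323, 0.122], [0.789, -0.054, 0.275], [0.939, 0.347, 0.479]]
```

View pics/top0z.png

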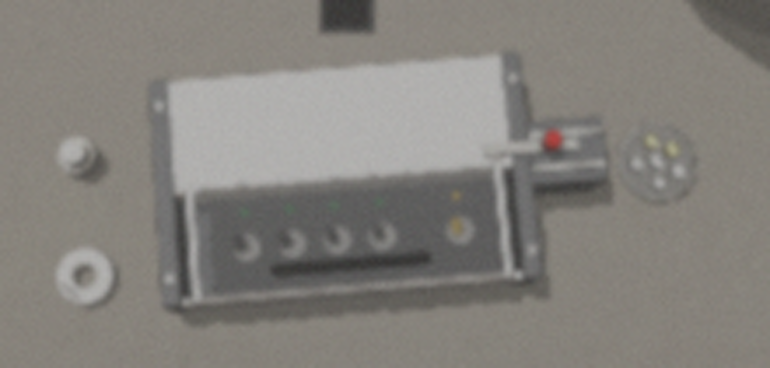

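Add to h.py:
```python
YAW=0.0965; O=np.array([.542,-.0032,0.])
RB=np.array([[np.cos(YAW),-np.sin(YAW),0],[np.sin(YAW),np.cos(YAW),0],[0,0,1]])
def w(p): return O+RB@(np.array(p,float)/1000)
def where(*targets):
    s=env.observe(); p=np.array(s['position']); T=np.array(s['tool_rot'])
    print('t',s['time_s'],'box mm',((p-O)@RB*1000).round(1),'yaw err deg',np.degrees(np.arctan2(*( (RB.T@T)[[0,1],1]*[-1,1]))).round(2),'F box',(np.array(s['ft_force'])@RB).round(2),'w',s['grip_width'])
    for t in targets:
        d=T.T@(w(t)-p)/.04; print(t,'total units tool xyz',d.round(3)); p=w(t)
```

```text
(no output)
```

jog_arm(
  plan=[
    [[0,0,0,0,0,-0.84],[0,0,0,0,0,-0.84],[0,0,0,0,0,-0.84],[0,0,0,0,0,-0.84],[0,0,0,0,0,0]],
  ],
  grip=-1,
  squeeze=40,
)

```text
time_s: 1.2
position: [0.2171, 0.5053, 0.2314]
tool_rot: [[-0.995, -0.099, 0.0], [-0.099, 0.995, 0.0], [-0.0, 0.0, -1.0]]
ft_force: [1.1, -0.8, 0.3]
grip_width: 0.012
```

```bash
python3 -c "
from h import *
where((14,-122,150),(14,-122,82))"
```

```text
t 1.2 box mm [-274.4  537.4  231.4] yaw err deg 0.16 F box [ 1.03 -0.87  0.25] w 0.012004272956840938
(14, -122, 150) total units tool xyz [ -7.164 -16.506   2.034]
(14, -122, 82) total units tool xyz [ 0.  -0.   1.7]
```

jog_arm(
  plan=[
    [[-0.4,-0.9,0,0,0,0],[-0.4,-0.9,0,0,0,0],[-0.4,-0.9,0,0,0,0],[-0.4,-0.9,0,0,0,0],[-0.4,-0.9,0,0,0,0],[-0.4,-0.9,0,0,0,0],[-0.4,-0.9,0,0,0,0],[-0.4,-0.9,0,0,0,0],[-0.4,-0.9,0,0,0,0],[-0.4,-0.9,0,0,0,0]],
  ],
)

```text
time_s: 2.2
position: [0.4122, 0.1612, 0.2315]
tool_rot: [[-0.996, -0.094, 0.001], [-0.094, 0.996, 0.0], [-0.001, -0.0, -1.0]]
ft_force: [1.0, 1.5, -0.2]
grip_width: -0.0
```

jog_arm(
  plan=[
    [[-0.4,-0.9,0.2,0,0,0],[-0.4,-0.9,0.2,0,0,0],[-0.4,-0.9,0.2,0,0,0],[-0.4,-0.9,0.2,0,0,0],[-0.4,-0.9,0.2,0,0,0],[-0.4,-0.9,0.2,0,0,0],[-0.4,-0.9,0.2,0,0,0],[-0.36,-0.9,0.2,0,0,0],[0,0,0,0,0,0],[0,0,0,0,0,0]],
  ],
)

```text
time_s: 3.2
position: [0.5656, -0.1119, 0.1668]
tool_rot: [[-0.996, -0.094, -0.001], [-0.094, 0.996, 0.001], [0.001, 0.001, -1.0]]
ft_force: [-0.6, 0.9, -0.0]
grip_width: -0.0001
```

Run:
```python
from h import *
where((14,-122,82),(14,-150,82))
im,d=vision.get_image('side'); cv2.imwrite('pics/side1.png',cv2.resize(im[120:330,150:430,::-1],None,fx=2.8,fy=2.8))
```

```text
t 3.2 box mm [  13.  -110.5  166.8] yaw err deg -0.12 F box [-0.54  0.97 -0.  ] w -0.00014885275289137125
(14, -122, 82) total units tool xyz [-0.028 -0.289  2.12 ]
(14, -150, 82) total units tool xyz [-0.002 -0.7   -0.   ]
```

View pics/side1.png

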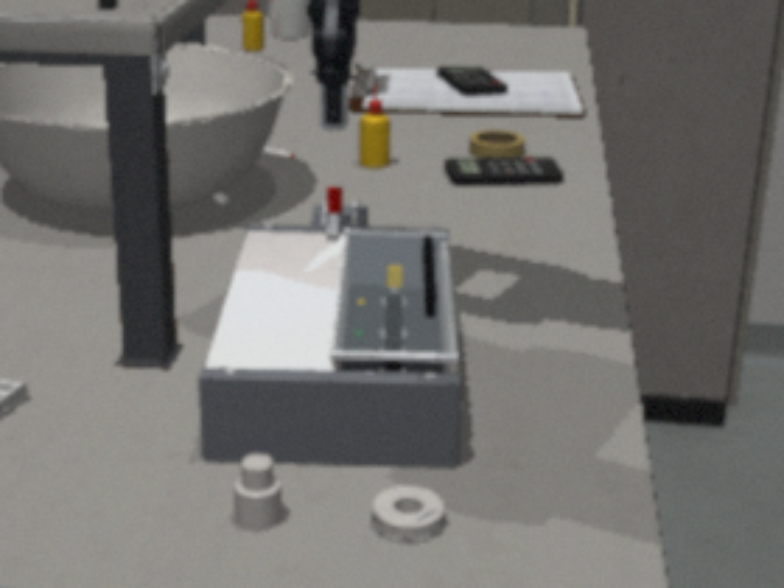

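Fingertip hangs directly above and left of the knob (picture x≈335 for both); guard and bystanders are unmoved. Descend.

jog_arm(
  plan=[
    [[0,-0.1,0.5,0,0,0],[0,0,0.5,0,0,0],[0,0,0.5,0,0,0],[0,0,0.4,0,0,0],[0,0,0.2,0,0,0],[0,0,0,0,0,0],[0,0,0,0,0,0]],
  ],
)

```text
time_s: 3.95
position: [0.5664, -0.1152, 0.0843]
tool_rot: [[-0.995, -0.098, 0.001], [-0.098, 0.995, -0.001], [-0.001, -0.001, -1.0]]
ft_force: [-0.6, 0.4, 0.5]
grip_width: -0.0
```

```bash
python3 -c "
from h import *
where((14,-137,82))"
```

```text
t 3.95 box mm [  13.5 -113.8   84.3] yaw err deg 0.1 F box [-0.52  0.4   0.51] w -1.8755520521582575e-05
(14, -137, 82) total units tool xyz [-0.012 -0.58   0.057]
```

jog_arm(
  plan=[
    [[0,-0.2,0.05,0,0,0],[0,-0.2,0,0,0,0],[0,-0.2,0,0,0,0],[0,-0.2,0,0,0,0],[0,0,0,0,0,0]],
  ],
)

```text
time_s: 4.45
position: [0.5693, -0.1486, 0.0814]
tool_rot: [[-0.995, -0.097, 0.0], [-0.097, 0.995, -0.0], [-0.0, -0.0, -1.0]]
ft_force: [0.6, -0.0, 0.2]
grip_width: 0.0
```

jog_arm(
  plan=[
    [[0,-0.15,0,0,0,0],[0,0,0,0,0,0]],
  ],
)

```text
time_s: 4.65
position: [0.5698, -0.1538, 0.0813]
tool_rot: [[-0.995, -0.098, -0.0], [-0.098, 0.995, -0.0], [0.0, -0.0, -1.0]]
ft_force: [-0.1, 0.4, 0.0]
grip_width: -0.0001
```

Run:
```python
from h import *
where()
im,d=vision.get_image('side'); cv2.imwrite('pics/side2.png',cv2.resize(im[160:300,180:340,::-1],None,fx=4,fy=4))
```

```text
t 4.65 box mm [  13.1 -152.6   81.3] yaw err deg 0.07 F box [-0.02  0.36  0.  ] w -0.0001090484434020511
```

View pics/side2.png

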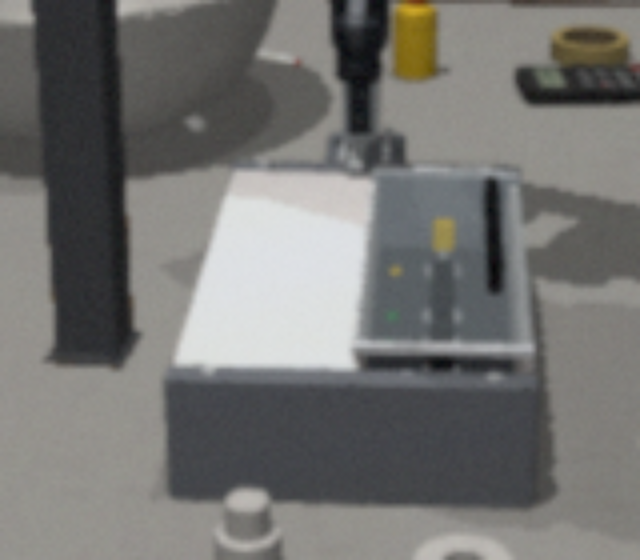

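Knob is hidden behind the finger, as expected; the bolt's nose looks withdrawn. Continue in small steps to the stop.

jog_arm(
  plan=[
    [[0,-0.07,0,0,0,0],[0,0,0,0,0,0]],
  ],
)

```text
time_s: 4.9
position: [0.57, -0.1561, 0.0813]
tool_rot: [[-0.995, -0.098, -0.0], [-0.098, 0.995, 0.0], [0.0, 0.0, -1.0]]
ft_force: [-0.5, -0.2, -0.2]
grip_width: -0.0004
```

jog_arm(
  plan=[
    [[0,-0.07,0,0,0,0],[0,0,0,0,0,0]],
  ],
)

```text
time_s: 5.1
position: [0.5703, -0.159, 0.0813]
tool_rot: [[-0.995, -0.098, -0.0], [-0.098, 0.995, -0.0], [0.0, 0.0, -1.0]]
ft_force: [-0.2, 1.0, -0.1]
grip_width: -0.0002
```

jog_arm(
  plan=[
    [[0,-0.07,0,0,0,0],[0,0,0,0,0,0]],
  ],
)

```text
time_s: 5.3
position: [0.5706, -0.1619, 0.0813]
tool_rot: [[-0.995, -0.098, -0.0], [-0.098, 0.995, -0.0], [0.0, -0.0, -1.0]]
ft_force: [-1.5, 0.4, 0.4]
grip_width: -0.0001
```

Run:
```python
from h import *
where()
for n in('top',):
    im,d=vision.get_image(n); cv2.imwrite('pics/top3.png',cv2.resize(im[180:250,290:400,::-1],None,fx=6,fy=6))
```

```text
t 5.3 box mm [  13.2 -160.8   81.3] yaw err deg 0.09 F box [-1.5   0.55  0.4 ] w -0.00013122789901119525
```

View pics/top3.png

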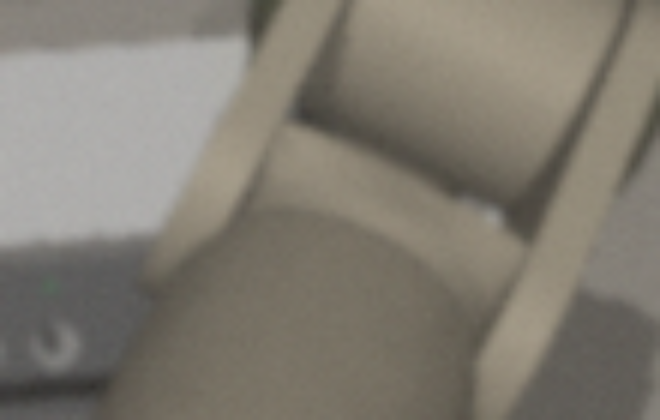

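Top view is blocked by the arm; no stop felt yet. Continue.

jog_arm(
  plan=[
    [[0,-0.07,0,0,0,0],[0,0,0,0,0,0]],
  ],
)

```text
time_s: 5.55
position: [0.5708, -0.1638, 0.0813]
tool_rot: [[-0.995, -0.098, -0.0], [-0.098, 0.995, 0.002], [0.0, 0.002, -1.0]]
ft_force: [-0.0, 4.1, 0.9]
grip_width: 0.0002
```

jog_arm(
  plan=[
    [[0,-0.07,0,0,0,0],[0,0,0,0,0,0]],
  ],
)

```text
time_s: 5.75
position: [0.5708, -0.1645, 0.0812]
tool_rot: [[-0.995, -0.099, -0.001], [-0.099, 0.995, 0.005], [0.001, 0.006, -1.0]]
ft_force: [0.9, 15.0, 4.3]
grip_width: 0.0003
```

jog_arm(
  plan=[
    [[0,-0.05,0,0,0,0],[0,0,0,0,0,0]],
  ],
)

```text
time_s: 5.95
position: [0.5708, -0.1649, 0.0812]
tool_rot: [[-0.995, -0.099, -0.002], [-0.099, 0.995, 0.008], [0.001, 0.008, -1.0]]
ft_force: [-1.4, 21.4, 6.0]
grip_width: -0.0003
```

jog_arm(
  plan=[
    [[0,0.3,0,0,0,0],[0,0.1,-0.5,0,0,0],[0,0.1,-0.5,0,0,0],[0,0,0,0,0,0]],
  ],
)

```text
time_s: 6.35
position: [0.5705, -0.1496, 0.1239]
tool_rot: [[-0.995, -0.099, 0.005], [-0.099, 0.995, -0.003], [-0.004, -0.003, -1.0]]
ft_force: [0.2, -0.4, -0.7]
grip_width: 0.0003
```

```bash
python3 -c "
from h import *
where((-105,0,122),(-105,0,84),(-84,0,84),(3,0,84))"
```

```text
t 6.35 box mm [  14.3 -148.5  123.9] yaw err deg 0.13 F box [ 0.13 -0.45 -0.73] w 0.00028600821542576244
(-105, 0, 122) total units tool xyz [2.974 3.718 0.022]
(-105, 0, 84) total units tool xyz [0.004 0.003 0.95 ]
(-84, 0, 84) total units tool xyz [-0.525 -0.001  0.002]
(3, 0, 84) total units tool xyz [-2.175 -0.005  0.01 ]
```

jog_arm(
  plan=[
    [[0.5,0.62,0,0,0,0],[0.5,0.62,0,0,0,0],[0.5,0.62,0,0,0,0],[0.5,0.62,0,0,0,0],[0.5,0.62,0,0,0,0],[0.5,0.62,0,0,0,0],[0,0,0.5,0,0,0],[0,0,0.45,0,0,0],[0,0,0,0,0,0]],
  ],
)

```text
time_s: 7.25
position: [0.4342, -0.0128, 0.0816]
tool_rot: [[-0.995, -0.098, -0.004], [-0.098, 0.995, 0.001], [0.004, 0.001, -1.0]]
ft_force: [-1.1, 0.2, 0.4]
grip_width: -0.0003
```

Run:
```python
from h import *
where((-84,0,84),(3,0,84))
im,d=vision.get_image('side'); cv2.imwrite('pics/side4.png',cv2.resize(im[160:300,180:340,::-1],None,fx=4,fy=4))
m=(im[...,0].astype(int)-im[...,1]>50); v,u=np.nonzero(m[170:220,240:300]);v+=170;u+=240
P=unproj('side',u,v,d[v,u]);print(len(u),((P.mean(0)-O)@RB*1000).round(1), np.median((P-O)@RB*1000,0).round(1))
```

```text
t 7.25 box mm [-108.2    0.8   81.6] yaw err deg 0.1 F box [-1.05  0.33  0.36] w -0.00033146287151803236
(-84, 0, 84) total units tool xyz [-0.605 -0.022 -0.064]
(3, 0, 84) total units tool xyz [-2.175 -0.004 -0.008]
37 [  15.1 -185.3   86.6] [  15.5 -177.5   88.1]
```

View pics/side4.png

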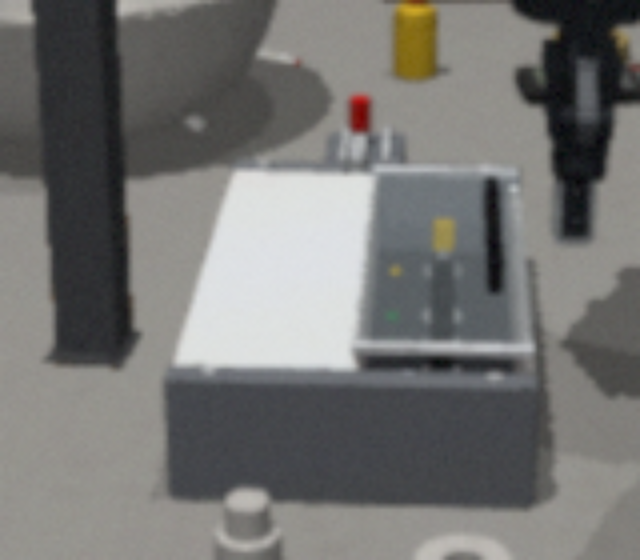

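Bolt knob now stands free at the drawn position (red at 360,112). Push the guard open.

jog_arm(
  plan=[
    [[-0.3,0,-0.06,0,0,0],[-0.3,0,0,0,0,0],[-0.2,0,0,0,0,0],[-0.3,0,0,0,0,0],[-0.3,0,0,0,0,0],[-0.3,0,0,0,0,0],[-0.3,0,0,0,0,0],[-0.3,0,0,0,0,0],[-0.2,0,0,0,0,0],[0,0,0,0,0,0]],
  ],
)

```text
time_s: 8.3
position: [0.5356, -0.0033, 0.0858]
tool_rot: [[-0.995, -0.098, 0.001], [-0.098, 0.995, -0.0], [-0.001, -0.0, -1.0]]
ft_force: [-0.2, -0.2, -0.3]
grip_width: -0.0
```

jog_arm(
  plan=[
    [[-0.12,0,0,0,0,0],[0,0,0,0,0,0]],
  ],
)

```text
time_s: 8.5
position: [0.5398, -0.0027, 0.0857]
tool_rot: [[-0.995, -0.098, 0.0], [-0.098, 0.995, 0.0], [-0.0, 0.0, -1.0]]
ft_force: [-0.7, -0.8, -1.0]
grip_width: 0.0004
```

jog_arm(
  plan=[
    [[-0.1,0,0,0,0,0],[0,0,0,0,0,0]],
  ],
)

```text
time_s: 8.7
position: [0.5439, -0.0023, 0.0858]
tool_rot: [[-0.995, -0.098, 0.0], [-0.098, 0.995, 0.0], [-0.0, -0.0, -1.0]]
ft_force: [-0.3, -0.2, -0.5]
grip_width: -0.0001
```

Run:
```python
from h import *
where()
```

```text
t 8.7 box mm [ 2.   0.7 85.8] yaw err deg 0.1 F box [-0.35 -0.14 -0.5 ] w -0.00013931410051121873
```

jog_arm(
  plan=[
    [[-0.07,0,0,0,0,0],[0,0,0,0,0,0]],
  ],
)

```text
time_s: 8.9
position: [0.5456, -0.0021, 0.0856]
tool_rot: [[-0.995, -0.098, -0.003], [-0.098, 0.995, -0.0], [0.003, 0.0, -1.0]]
ft_force: [-6.4, -0.8, 2.5]
grip_width: 0.0002
```

jog_arm(
  plan=[
    [[-0.07,0,0,0,0,0],[0,0,0,0,0,0]],
  ],
)

```text
time_s: 9.1
position: [0.5458, -0.002, 0.0855]
tool_rot: [[-0.995, -0.099, -0.009], [-0.099, 0.995, -0.001], [0.009, 0.0, -1.0]]
ft_force: [-17.2, -4.6, 10.6]
grip_width: 0.0001
```

Run:
```python
from h import *
where()
im,d=vision.get_image('side'); cv2.imwrite('pics/side5.png',cv2.resize(im[160:300,180:340,::-1],None,fx=4,fy=4))
```

```text
t 9.1 box mm [ 3.9  0.9 85.5] yaw err deg 0.13 F box [-17.56  -2.88  10.62] w 0.00010871764689388032
```

View pics/side5.png

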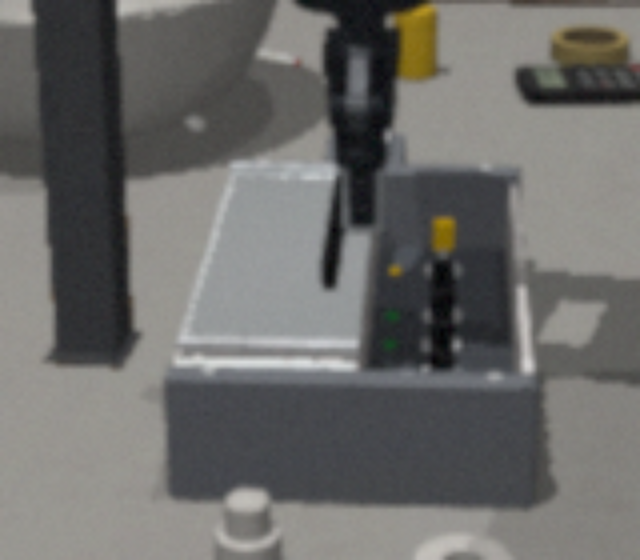

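Guard is fully open (firm stop, rib at box x≈18), toggles exposed, still upright. Back off and go to the left end of the row.

jog_arm(
  plan=[
    [[0.2,0,0,0,0,0],[0.2,0,-0.5,0,0,0],[0.2,0.5,-0.3,0,0,0],[0.2,0.7,0,0,0,0],[0.2,0.7,0,0,0,0],[0,0.7,0,0,0,0],[0,0.1,0,0,0,0],[0,0,0,0,0,0]],
  ],
)

```text
time_s: 9.95
position: [0.499, 0.1022, 0.1178]
tool_rot: [[-0.995, -0.1, 0.001], [-0.1, 0.995, -0.0], [-0.001, -0.0, -1.0]]
ft_force: [0.4, 0.4, 0.1]
grip_width: 0.0001
```

Run:
```python
from h import *
where((-40,111,120),(-40,111,46),(-40,-56,46))
im,d=vision.get_image('top'); cv2.imwrite('pics/top6.png',cv2.resize(im[170:275,190:410,::-1],None,fx=3.5,fy=3.5,interpolation=cv2.INTER_CUBIC))
im,d=vision.get_image('side'); cv2.imwrite('pics/side6.png',cv2.resize(im[160:300,180:340,::-1],None,fx=4,fy=4))
for y in(80,44,8,-28,-90): print(proj('top',w((-40,y+7,57))))
```

```text
t 9.95 box mm [-32.6 109.1 117.8] yaw err deg 0.18 F box [0.41 0.38 0.07] w 7.723407304981294e-05
(-40, 111, 120) total units tool xyz [ 0.184  0.049 -0.055]
(-40, 111, 46) total units tool xyz [0.002 0.    1.85 ]
(-40, -56, 46) total units tool xyz [ 1.300e-02 -4.175e+00  1.000e-03]
[256.25155744 239.2263015 ]
[269.58537486 238.16743441]
[282.91520437 237.108884  ]
[296.24104773 236.05065015]
[319.18177245 234.2288779 ]
```

View pics/top6.png

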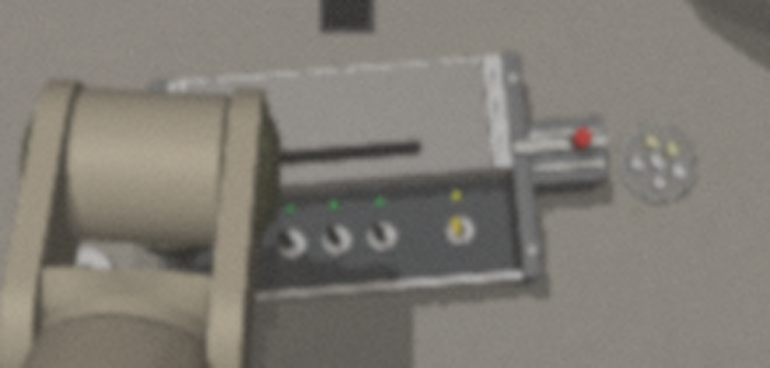

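View pics/side6.png

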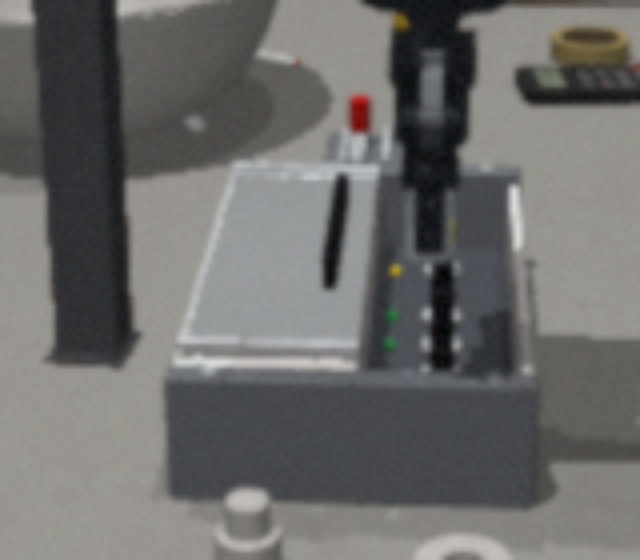

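jog_arm(
  plan=[
    [[0.18,0.05,0.3,0,0,0],[0,0,0.4,0,0,0],[0,0,0.4,0,0,0],[0,0,0.4,0,0,0],[0,0,0.24,0,0,0],[0,0,0,0,0,0],[0,0,0,0,0,0]],
  ],
)

```text
time_s: 10.75
position: [0.4919, 0.1027, 0.0485]
tool_rot: [[-0.995, -0.097, 0.0], [-0.097, 0.995, -0.0], [-0.0, -0.0, -1.0]]
ft_force: [-0.0, 1.0, -0.1]
grip_width: 0.0002
```

Run:
```python
from h import *
where((-40,111,46),(-40,-56,46))
```

```text
t 10.75 box mm [-39.7 110.2  48.5] yaw err deg 0.06 F box [ 0.06  1.01 -0.1 ] w 0.00024224354307369428
(-40, 111, 46) total units tool xyz [0.008 0.02  0.062]
(-40, -56, 46) total units tool xyz [ 0.005 -4.175  0.   ]
```

jog_arm(
  plan=[
    [[0,0,0.07,0,0,0],[0,-0.2,0,0,0,0],[0,-0.2,0,0,0,0],[0,-0.2,0,0,0,0],[0,-0.2,0,0,0,0],[0,-0.2,0,0,0,0],[0,-0.2,0,0,0,0],[0,-0.2,0,0,0,0],[0,-0.2,0,0,0,0],[0,-0.2,0,0,0,0]],
  ],
)

```text
time_s: 11.75
position: [0.4985, 0.0307, 0.0453]
tool_rot: [[-0.995, -0.098, -0.0], [-0.098, 0.995, -0.0], [0.0, -0.0, -1.0]]
ft_force: [-0.1, 1.9, -0.3]
grip_width: 0.0
```

Run:
```python
from h import *
where((-40,-56,46))
```

```text
t 11.75 box mm [-40.   38.   45.3] yaw err deg 0.09 F box [ 0.05  1.93 -0.31] w 4.349208445403659e-06
(-40, -56, 46) total units tool xyz [ 0.004 -2.349 -0.018]
```

jog_arm(
  plan=[
    [[0,-0.2,0,0,0,0],[0,-0.2,0,0,0,0],[0,-0.2,0,0,0,0],[0,-0.2,0,0,0,0],[0,-0.2,0,0,0,0],[0,-0.2,0,0,0,0],[0,-0.2,0,0,0,0],[0,-0.2,0,0,0,0],[0,-0.2,0,0,0,0],[0,-0.2,0,0,0,0]],
  ],
)

```text
time_s: 12.75
position: [0.5064, -0.0488, 0.0453]
tool_rot: [[-0.995, -0.098, -0.0], [-0.098, 0.995, 0.0], [0.0, 0.0, -1.0]]
ft_force: [-0.2, 1.0, -0.2]
grip_width: 0.0
```

jog_arm(
  plan=[
    [[0,-0.1,0,0,0,0],[0,-0.1,0,0,0,0],[0,-0.1,0,0,0,0],[0,0,0,0,0,0]],
  ],
)

```text
time_s: 13.15
position: [0.5077, -0.0606, 0.0454]
tool_rot: [[-0.995, -0.098, 0.0], [-0.098, 0.995, -0.0], [-0.0, -0.0, -1.0]]
ft_force: [0.7, 0.2, 0.2]
grip_width: 0.0
```

Run:
```python
from h import *
where((-40,-56,46))
im,d=vision.get_image('side'); cv2.imwrite('pics/side7.png',cv2.resize(im[160:300,180:340,::-1],None,fx=4,fy=4))
```

```text
t 13.15 box mm [-39.7 -53.8  45.4] yaw err deg 0.08 F box [0.74 0.16 0.23] w 1.0462180459721187e-05
(-40, -56, 46) total units tool xyz [ 0.008 -0.054 -0.016]
```

View pics/side7.png

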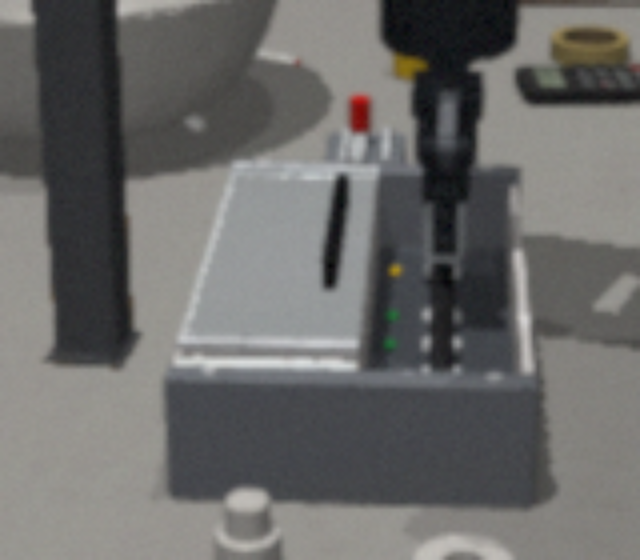

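jog_arm(
  plan=[
    [[0,-0.06,0,0,0,0],[0,0,0,0,0,0],[0,0,-0.4,0,0,0],[0,0,-0.5,0,0,0],[0,0,-0.5,0,0,0],[-0.4,0.4,-0.5,0,0,0],[-0.6,0.6,0,0,0,0],[-0.6,0.6,0,0,0,0],[-0.6,0.2,0,0,0,0],[0,0,0,0,0,0]],
  ],
)

```text
time_s: 14.2
position: [0.59, 0.0192, 0.121]
tool_rot: [[-0.995, -0.1, 0.001], [-0.1, 0.995, 0.0], [-0.001, -0.0, -1.0]]
ft_force: [0.2, -0.5, -0.3]
grip_width: 0.0
```

Run:
```python
from h import *
where((50,0,140),(50,0,86))
for n in('top','side'):
    im,d=vision.get_image(n)
    if n=='top': cv2.imwrite('pics/top8.png',cv2.resize(im[170:275,190:410,::-1],None,fx=3.5,fy=3.5,interpolation=cv2.INTER_CUBIC))
    else: cv2.imwrite('pics/side8.png',cv2.resize(im[160:300,180:340,::-1],None,fx=4,fy=4))
    for r in spotter.trace(n,'toggle_1_tip')+spotter.trace(n,'toggle_yellow_tip'):
        v,u=np.nonzero(r['pixels']);dd=d[v,u];P=(unproj(n,u[dd>0],v[dd>0],dd[dd>0])-O)@RB*1000
        if len(P): print(n,round(r['score'],2),len(P),np.median(P,0).round(0),np.percentile(P,95,0).round(0))
```

```text
t 14.2 box mm [ 49.9  17.7 121. ] yaw err deg 0.23 F box [ 0.16 -0.54 -0.3 ] w 3.3562199414631173e-06
(50, 0, 140) total units tool xyz [-0.001 -0.443 -0.475]
(50, 0, 86) total units tool xyz [0.002 0.    1.35 ]
top 0.37 860 [ 39. -81.  74.] [ 78. -40.  79.]
side 0.59 34 [-42.  59.  40.] [-36.  65.  43.]
```

View pics/top8.png

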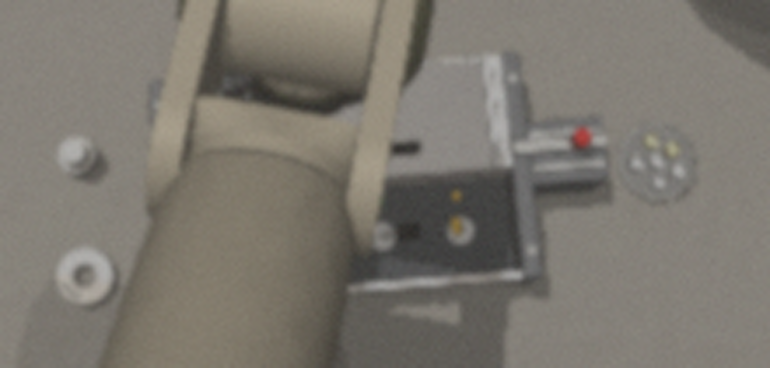

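View pics/side8.png

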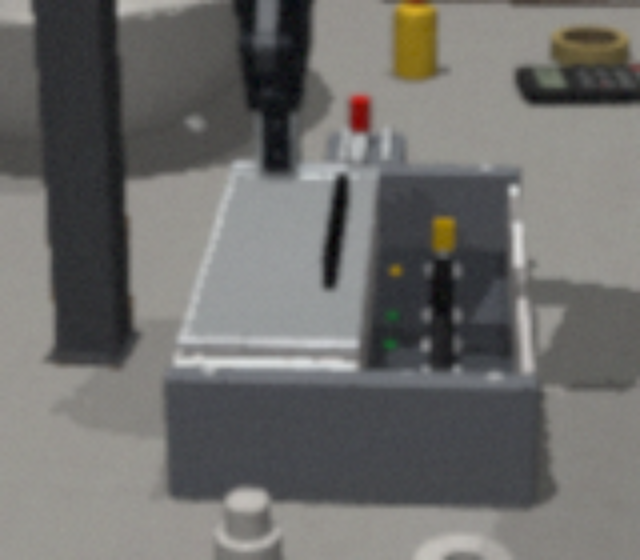

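jog_arm(
  plan=[
    [[0,-0.4,0.3,0,0,0],[0,0,0.4,0,0,0],[0,0,0.2,0,0,0],[0,0,0,0,0,0],[0,0,0,0,0,0]],
  ],
)

```text
time_s: 15.0
position: [0.59, 0.0015, 0.0854]
tool_rot: [[-0.995, -0.098, 0.0], [-0.098, 0.995, -0.0], [-0.0, -0.0, -1.0]]
ft_force: [0.5, 0.3, -0.2]
grip_width: 0.0001
```

Run:
```python
from h import *
where((33,0,85),(-52,0,85))
im,d=vision.get_image('side'); v,u=np.mgrid[0:420,0:560]
P=(unproj('side',u,v,d)-O)@RB*1000
for y in range(-110,110,8):
    s=(d>0)&(abs(P[...,0]+40)<9)&(abs(P[...,1]-y)<4)&(P[...,2]<70)
    if s.any(): print(y,s.sum(),P[s][:,2].max().round(1),end=' | ')
```

```text
t 15.0 box mm [48.2  0.1 85.4] yaw err deg 0.09 F box [ 0.49  0.28 -0.2 ] w 7.149645959790691e-05
(33, 0, 85) total units tool xyz [ 0.38  -0.001  0.01 ]
(-52, 0, 85) total units tool xyz [ 2.125  0.003 -0.   ]
-110 3 18.5 | -102 2 21.4 | -94 3 29.7 | -86 47 56.4 | -78 7 55.2 | -70 2 18.0 | -62 3 18.2 | -54 20 43.5 | -46 22 43.3 | -38 6 37.1 | -30 3 22.1 | -22 6 42.5 | -14 27 44.8 | -6 17 39.5 | 2 3 22.0 | 10 9 22.5 | 18 17 43.0 | 26 30 42.7 | 34 6 36.8 | 50 6 43.4 | 58 26 44.4 | 66 10 38.9 |
```

All four levers lie at 42–45 mm, yellow at 56 mm. Close the guard.

jog_arm(
  plan=[
    [[0.3,0,0,0,0,0],[0.2,0,0,0,0,0],[0.3,0,0,0,0,0],[0.3,0,0,0,0,0],[0.3,0,0,0,0,0],[0.3,0,0,0,0,0],[0.3,0,0,0,0,0],[0.25,0,0,0,0,0],[0.1,0,0,0,0,0],[0,0,0,0,0,0]],
  ],
)

```text
time_s: 16.05
position: [0.496, -0.0074, 0.0856]
tool_rot: [[-0.995, -0.098, -0.0], [-0.098, 0.995, -0.0], [0.0, -0.0, -1.0]]
ft_force: [-0.4, -0.6, -0.8]
grip_width: 0.0001
```

jog_arm(
  plan=[
    [[0.08,0,0,0,0,0],[0,0,0,0,0,0]],
  ],
)

```text
time_s: 16.25
position: [0.4932, -0.0077, 0.0854]
tool_rot: [[-0.995, -0.098, 0.0], [-0.098, 0.995, -0.0], [-0.0, -0.0, -1.0]]
ft_force: [0.4, -1.3, 1.2]
grip_width: 0.0001
```

jog_arm(
  plan=[
    [[0.08,0,0,0,0,0],[0,0,0,0,0,0]],
  ],
)

```text
time_s: 16.45
position: [0.4908, -0.008, 0.0855]
tool_rot: [[-0.995, -0.098, 0.002], [-0.098, 0.995, 0.0], [-0.002, -0.0, -1.0]]
ft_force: [5.5, 0.7, -1.1]
grip_width: -0.0001
```

Run:
```python
from h import *
where()
```

```text
t 16.45 box mm [-51.5   0.2  85.5] yaw err deg 0.09 F box [ 5.51  0.12 -1.09] w -9.453344056684395e-05
```

jog_arm(
  plan=[
    [[0.06,0,0,0,0,0],[0,0,0,0,0,0]],
  ],
)

```text
time_s: 16.65
position: [0.4906, -0.0081, 0.0857]
tool_rot: [[-0.995, -0.097, 0.008], [-0.097, 0.995, 0.0], [-0.008, -0.0, -1.0]]
ft_force: [14.0, 6.0, -7.8]
grip_width: -0.0002
```

jog_arm(
  plan=[
    [[-0.15,0,0,0,0,0],[-0.2,-0.1,-0.5,0,0,0],[-0.2,-0.5,-0.5,0,0,0],[-0.3,-0.9,0,0,0,0],[-0.3,-0.9,0,0,0,0],[-0.3,-0.9,0,0,0,0],[-0.2,-0.9,0,0,0,0],[0,-0.8,0,0,0,0],[0,-0.1,0,0,0,0],[0,0,0,0,0,0]],
  ],
)

```text
time_s: 17.65
position: [0.5727, -0.2051, 0.1247]
tool_rot: [[-0.995, -0.097, -0.001], [-0.097, 0.995, 0.001], [0.001, 0.001, -1.0]]
ft_force: [-0.6, -0.3, -0.3]
grip_width: -0.0
```

Run:
```python
from h import *
where((14,-210,125),(14,-210,82),(14,-192,82),(14,-175,82))
im,d=vision.get_image('side'); cv2.imwrite('pics/side9.png',cv2.resize(im[160:300,180:340,::-1],None,fx=4,fy=4))
```

```text
t 17.65 box mm [  11.1 -204.   124.7] yaw err deg 0.02 F box [-0.62 -0.26 -0.26] w -6.626841921041441e-06
(14, -210, 125) total units tool xyz [-0.071 -0.151 -0.007]
(14, -210, 82) total units tool xyz [-2.000e-03 -1.000e-03  1.075e+00]
(14, -192, 82) total units tool xyz [-0.    0.45  0.  ]
(14, -175, 82) total units tool xyz [-0.     0.425  0.   ]
```

View pics/side9.png

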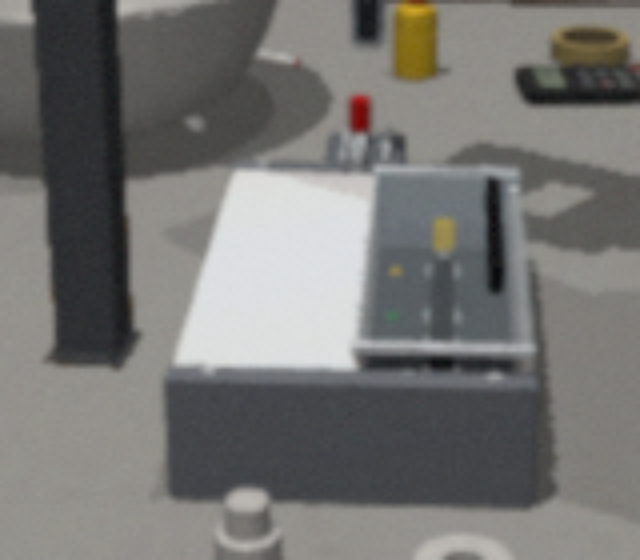

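Guard closed as at the start. Go to the knob's right side and push home.

jog_arm(
  plan=[
    [[-0.07,-0.23,0,0,0,0],[0,0,0.4,0,0,0],[0,0,0.4,0,0,0],[0,0,0.25,0,0,0],[0,0,0,0,0,0]],
  ],
)

```text
time_s: 18.2
position: [0.5765, -0.2129, 0.0822]
tool_rot: [[-0.995, -0.099, -0.002], [-0.099, 0.995, 0.001], [0.002, 0.002, -1.0]]
ft_force: [-0.2, -0.4, 0.7]
grip_width: -0.0001
```

jog_arm(
  plan=[
    [[0,0.2,0,0,0,0],[0,0.2,0,0,0,0],[0,0.2,0,0,0,0],[0,0.15,0,0,0,0],[0,0,0,0,0,0]],
  ],
)

```text
time_s: 18.7
position: [0.574, -0.1827, 0.0837]
tool_rot: [[-0.995, -0.099, 0.0], [-0.099, 0.995, 0.0], [-0.0, 0.0, -1.0]]
ft_force: [-0.4, -1.0, -0.2]
grip_width: -0.0001
```

Run:
```python
from h import *
where((14,-175,82))
```

```text
t 18.7 box mm [  14.6 -181.8   83.7] yaw err deg 0.16 F box [-0.48 -0.97 -0.22] w -7.520470097317617e-05
(14, -175, 82) total units tool xyz [0.015 0.17  0.044]
```

jog_arm(
  plan=[
    [[0,0.1,0,0,0,0],[0,0,0,0,0,0]],
  ],
)

```text
time_s: 18.9
position: [0.5738, -0.1801, 0.0836]
tool_rot: [[-0.995, -0.098, 0.001], [-0.098, 0.995, -0.001], [-0.001, -0.001, -1.0]]
ft_force: [0.2, -3.7, 0.2]
grip_width: -0.0002
```

jog_arm(
  plan=[
    [[0,0.07,0,0,0,0],[0,0,0,0,0,0]],
  ],
)

```text
time_s: 19.1
position: [0.5738, -0.1792, 0.0838]
tool_rot: [[-0.995, -0.098, 0.002], [-0.098, 0.995, -0.004], [-0.001, -0.004, -1.0]]
ft_force: [-0.1, -11.1, -0.1]
grip_width: -0.0003
```

jog_arm(
  plan=[
    [[0,0.06,0,0,0,0],[0,0,0,0,0,0]],
  ],
)

```text
time_s: 19.3
position: [0.5738, -0.1786, 0.0839]
tool_rot: [[-0.995, -0.097, 0.003], [-0.097, 0.995, -0.007], [-0.002, -0.008, -1.0]]
ft_force: [0.8, -18.2, -1.6]
grip_width: 0.0002
```

jog_arm(
  plan=[
    [[0,-0.25,0,0,0,0],[0,-0.2,-0.4,0,0,0],[0,0,-0.6,0,0,0],[0,0,-0.6,0,0,0],[0.6,0.3,-0.5,0,0,0],[0.9,0.4,0,0,0,0],[0.9,0.4,0,0,0,0],[0.9,0.4,0,0,0,0],[0.9,0.4,0,0,0,0],[0,0,0,0,0,0]],
  ],
)

```text
time_s: 20.3
position: [0.3963, -0.1311, 0.1671]
tool_rot: [[-0.995, -0.098, -0.003], [-0.098, 0.995, 0.003], [0.003, 0.003, -1.0]]
ft_force: [0.9, 0.4, 0.1]
grip_width: 0.0001
```

Run:
```python
from h import *
where()
for n in('top','side'):
    a=cv2.imread(f'pics/{n}0.png')[...,::-1]; im,d=vision.get_image(n); save(im,f'pics/{n}10.png')
    v,u=np.mgrid[0:420,0:560]
    for i,dd in((a,np.load(f'{n}0.npy')),(im,d)):
        i=i.astype(int); wt=np.clip(np.minimum(i[...,0]-i[...,1],i[...,0]-i[...,2])-25,0,None).astype(float)
        roi=np.zeros_like(wt);sl=(slice(200,220),slice(335,365)) if n=='top' else (slice(175,212),slice(255,285)); roi[sl]=wt[sl]
        c=(roi*u).sum()/roi.sum(),(roi*v).sum()/roi.sum()
        print(n,np.round(c,2),((onplane(n,*c,.088)-O)@RB*1000).round(1))
z=cv2.imread('pics/top10.png')[170:275,190:410];o=cv2.imread('pics/top0.png')[170:275,190:410]
cv2.imwrite('pics/cmp.png',cv2.resize(np.vstack([o,z]),None,fx=2.8,fy=2.8,interpolation=cv2.INTER_CUBIC))
z=cv2.imread('pics/side10.png')[160:320,180:340];o=cv2.imread('pics/side0.png')[160:320,180:340]
cv2.imwrite('pics/cmps.png',cv2.resize(np.hstack([o,z]),None,fx=2.5,fy=2.5,interpolation=cv2.INTER_CUBIC))
```

```text
t 20.3 box mm [-157.3 -113.2  167.1] yaw err deg 0.07 F box [0.89 0.32 0.13] w 0.0001410909942337887
top [347.64 209.34] [  16.2 -161.3   88. ]
top [346.86 209.45] [  16.1 -159.2   88. ]
side [268.96 190.21] [  15.1 -162.6   88. ]
side [268.99 190.42] [  15. -161.   88.]
```

View pics/cmp.png

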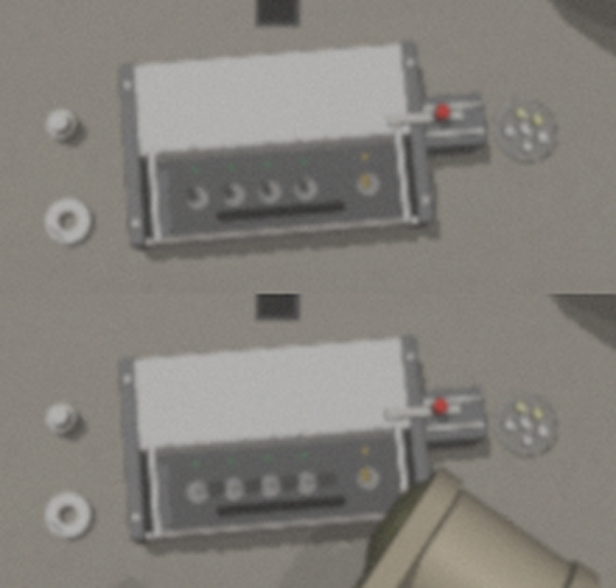

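View pics/cmps.png

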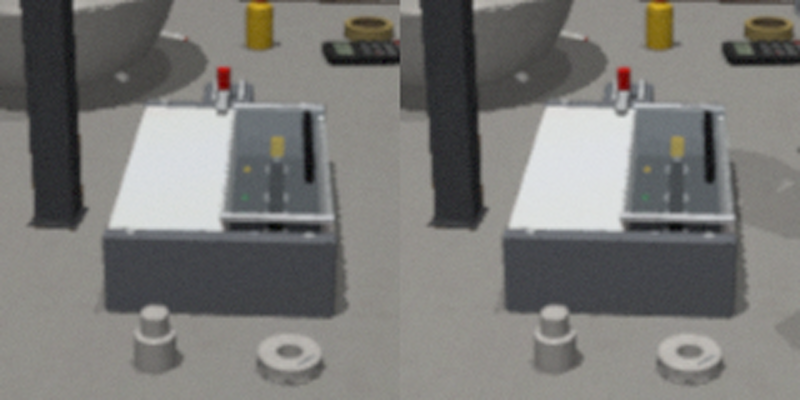

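Bolt sits about 2 mm further home than at the start, the guard is closed, all black levers are down, yellow is upright, and the bystanders haven't moved.

```bash
python3 -c "
from h import *
print(close_job())"
```

```text
the job is handed in; nothing more can be done
None
```

The switch box is shut down as asked, and I handed the job in at about 20 s of the 58 s allowed.

With the fingers shut, I:
1. Drew the bolt to its stop.
2. Pushed the guard fully open.
3. Dragged the fingertip once along the row at about 45 mm height, stopping short of the yellow toggle.
4. Pushed the guard closed.
5. Pushed the bolt home.

The highest force I saw was about 22 N, at the bolt's stop.

**Toggles:** depth readings taken after the drag put all four black toggles down, with tops at 42–45 mm. The yellow toggle was upright at 56 mm. The little green lights by the black toggles still looked lit in the last pictures.

**Guard:** I felt both of its end stops, and the two contact points fit its 85 mm travel. It looks the same as in the first pictures.

**Bolt:** my contact position for the home stop was about 3–4 mm off what I had predicted, because I had assumed the fingers were slightly thinner. The before-and-after pictures from both cameras show the knob about 2 mm further home than at the start, so I take it as fully home.

**Things beside the box:** the ring gauge, setting master and dish look unmoved in the last pictures. The arm was clear of everything.

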